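# Snug a candle block in the cradle with the star wheel

### The arm

A 7-joint arm with a two-finger parallel gripper is mounted at the origin on the work surface. World frame = base frame: x ahead of the robot, y to its left, z up, the work surface at z = 0. Lengths are in m, angles in rad, forces in N, time in s.
With the tool pointing down it reaches from about 0.425 to 0.95 m from the base axis. Payload 4.7 kg.
Tool frame: the origin (TCP) lies midway between the tips of the shut fingers; the grasp point (between the pads) lies 19 mm behind it; z points along the fingers, y is the line along which they close (so a half turn about z gives the same grasp; the last joint's range is limited). The gripper opens to 87 mm and grips with 3 to 60 N. Pads are 19 mm wide; open, the fingers measure 117 mm over their backs; the gripper's body (75 mm by 190 mm) begins 51 mm behind the grasp point.
Start: joints at [1.081, 0.469, -0.049, 1.532, 0.024, 1.141, -0.082], TCP at [0.3, -0.605, 0.223] pointing down, gripper open.
Joint ranges: [-2.59, 2.59], [-0.33, 1.99], [-1.39, 1.29], [0.1, 2.45], [-1.04, 4.18], [0.21, 1.99], [-2.66, 2.66]. Speed limits (rad/s): [2.57, 2.57, 3.14, 3.14, 3.14, 3.14, 3.14].

### API

Orientations are given as a unit quaternion [w, x, y, z].
In Python, from station import bot gives the robot as it stands.
- The arm moves only by the tool apply_moves, never from a script. Its argument "commands" is a list of rows, each an object of numbers: "x", "y", "z": the shift along the world's x, y, z in m; "ax", "ay", "az": the turn, a rotation vector about the world's x, y, z in degrees; "gripper": the opening, from -1 (shut) to 1 (fully open), so that 0 is half open. In form: [{"x": .., "y": .., "z": .., "ax": .., "ay": .., "az": .., "gripper": ..}, ...]. A call has 1 to 10 rows; each row shifts and turns the commanded pose from where the row before left it; what a row does not reach is not made up. A row lasts 1/10 s, in which the tool goes at most 50 mm and 8.59 degrees, less where a joint would pass 70% of its speed; a pose out of reach is approached as far as the arm can. A call is refused whole if a number of a shift passes 0.05 or a number of a turn 8.59, either way. A call with a gripper value outside its range is refused whole. The fingers move at their own pace and stop on an object; "grip_force" is the grip in N (left out, the last holds). Time passes only in rows, so rows that do not move let the fingers close. It gives the time, the measured TCP pose, the force, the opening and the grip force at its end, in the units of the state.
- bot.observe(): the state, without advancing time (a new reading comes with each control period).
- bot.read_camera(name): name is "side" or "top"; returns a dict with "image" (384x512x3 uint8, red, green, blue), "K" (3x3 intrinsics, pixels), "xyz" and "attitude" of the camera in the world. Camera axes: x right, y down, z forward; pixel columns grow to the right and rows downward; lengths in m; the calibration is good to about 2 mm. A picture is of the moment at which its call begins. There is no depth.
- bot.hand_in(): hands the job in; it is judged then, once.
The state is a dict: "t": time; "qpos": joint angles; "qvel": joint speeds; "tau": joint torques, N m; "eef_pos": TCP position; "orientation": TCP orientation; "wrist_force": force on the tool from outside, world axes, zero at the start; "ft_torque": the same for the moment, N m; "width": finger opening in m; "gripper_force": force on a finger pad.
Only numpy, scipy, OpenCV 4.12 (cv2) and the standard library are available. Lean on these libraries where they do the work, as an engineer would, in place of code of your own. Each camera call takes 0.05 s, during which the arm holds its last target. There are 200 camera calls.

### The job

Take the adjusting spoon from its stand and, through the slot in the cradle's guard, push the star wheel round tooth by tooth (top teeth towards the far side tighten) until you feel it go stiff and the shoe holds the marble candle block snugly against the fence; do not overtighten it, the stone would crack, and do not force the spoon against the guard or wheel. Then put the spoon back in its stand and let go, leaving everything else on the counter alone.

Things in the scene. Friction and masses are not known exactly. Their poses are not given: they have to be found in the camera images.
- cradle: steel bench cradle, fixed. Origin on the counter below the star wheel; x across the wheel, away from the robot give or take its yaw; y along the screw to shoe, block and fence; z up. Bed 10 mm thick, 120 mm in x, y -35 to 165 mm. Wheel guard at the origin, 92 x 42 mm, 94 mm high, clear ends. The fence, a 90 mm wide plate 75 mm high at about y = 116 mm, is set by hand: its y varies several mm, unmeasured
- slot (a point): middle of the access slot in the guard's 4 mm steel top plate, at its upper face, 94 mm above the counter; axes as the cradle's. The slot is 44 mm long in x and 16 mm wide in y, straight above the star wheel; its length allows little more than one tooth a stroke
- wheel_axis (a point): centre of the star wheel, 50 mm above the counter, axes as the cradle's; the wheel turns about y. It is stiff and stays where it is left: turning takes 0.20 N m while the shoe is loose (5.5 to 7 N sideways on a tooth) plus 0.0036 N m per newton of shoe pressure. A push of 8.5 to 10 N means that the block is snug; from 12 N it risks cracking. Rubbing adds up to 6 N upward
- star_wheel (a joint): angle of the plain steel star wheel (rad; starts within half a tooth of 0). 12 straight teeth, 5 mm thick, 10 mm wide, tip radius 36 mm, root radius 24 mm; at 0 one tooth points straight up, so teeth stand at angle + k*30 degrees from the vertical, towards +x. It grows as the top teeth go to +x of the cradle, which tightens. One tooth moves the screw 1.9 mm (3.6 mm per rad)
- shoe: black shoe on the end of the screw, 46 mm wide, 40 mm high, 8 mm thick; origin in the middle of the face towards the block, 50 mm above the counter. It sits on a spring of 8 N/mm, so once the block meets the fence each further tooth adds about 15 N
- block: the square marble candle block, 60 x 60 mm, 68 mm high, 0.5 kg, standing loose on the cradle's bed between shoe and fence with 2 to 10 mm of play; origin under its centre
- spoon: adjusting spoon, upright in its stand at the start, 90 g. Origin at the lower end (tip) of its flat steel blade, z up along it. Blade 4 mm thick in x, 10 mm wide in y, 42 mm long; 26 x 30 mm steel collar from 42 to 46 mm; wooden handle, 22 mm in x, 26 mm in y, from 46 to 110 mm. Gripped with the fingers closing along its x it can push along that line without turning in the grip
- stand_hole (a point): mouth of the hole in the dark wooden stand (60 x 60 mm, 46 mm high, fixed), in the middle of its top; the hole is 10 mm in x and 16 mm in y and goes through to the counter. Stored, the spoon's collar rests on the stand (tip 4 mm above the counter), its x and y along the stand's
- stone_cup: terracotta-coloured stone cup, 72 mm wide, 75 mm high, origin under its centre; leave it alone
- goblet: white stone goblet, 76 mm wide, 120 mm high, origin under its centre; leave it alone
- candle_jar: green glass candle jar with wooden lid, 68 mm wide, 75 mm high, origin under its centre; leave it alone
- tape_roll: paper tape roll lying flat, 84 mm wide, 24 mm high, origin under its centre; leave it alone
- screwdriver: red-handled screwdriver lying on the counter behind the cradle, origin under its middle; leave it alone
- stone_disc: round stone coaster, 90 mm wide, 14 mm high, origin under its centre; leave it alone
Mind the look-alikes: they are no part of the job. Of the things shaped like the spoon, the wooden one is meant.

How it is judged:
On the way, in this order (a step that is already met when the one before it is completed fails the run):
1. the spoon is lifted clear of its stand (z of spoon in the frame of stand_hole above 0.01 m), for 0.1 s.
2. the spoon is in the guard's slot, among the teeth (horizontal distance between spoon and slot below 0.024 m and z of spoon in the frame of slot below -0.007 m), for 0.1 s.
3. the shoe holds the block snugly (12 to 48 N) (contact force between shoe and block between 12 and 48 N), for 0.2 s.
At the end, for the whole second after the job is handed in: The shoe presses the upright block with 12 to 48 N; the spoon stands in its stand, within 7 mm of the hole's middle, tip at least 36 mm below the stand's top and within 0.12 rad of upright; all is at rest (all of step 3 and horizontal distance between spoon and stand_hole below 0.007 m and z of spoon in the frame of stand_hole below -0.036 m and angle between spoon's own z axis and vertical below 0.12 rad and linear speed of spoon below 0.02 m/s and linear speed of block below 0.01 m/s and angle between block's own z axis and vertical below 0.06 rad); the robot touches nothing.
It fails at once if the block is overtightened (shoe pressure above 54 N) (contact force between shoe and block above 54 N).
It fails at once if the spoon is forced against the guard or wheel (above 25 N) (contact force between spoon and cradle above 25 N).
It fails at once if the hand itself works the cradle (fingers on it above 3 N) (contact force between the fingers and cradle above 3 N).
It fails at once if the hand pushes the block (contact force between the fingers and block above 3 N).
It fails at once if a bystander is moved more than 25 mm (distance of any of stone_cup, goblet, candle_jar, tape_roll, screwdriver, stone_disc from where it was at the start of the episode above 0.025 m).
It also fails if it takes over 72 s, if anything falls off the work surface, if the arm or the gripper's body presses on something with over 40 N, if the wrist force passes 120 N, or if a joint passes its speed limit or range.

## Working session

There is one attempt and no reset: what is moved stays moved. The work goes in short steps, Python scripts to look and compute and a tool call to move; the robot and the scene stay as the last step left them, time stands still between calls to the robot, and variables do not carry over. Pictures are saved under pics/ and viewed, at most 12 in all, crops included, and the job is handed in when it is done.

Besides the shell and the picture viewer there is one more tool, called after "Emit:" as a command line: name --argument value ..., lists and objects as JSON in quotes. apply_moves: Moves the arm, as the interface text tells. Its arguments: {"type":"object","properties":{"commands":{"type":"array","items":{"type":"object","properties":{"x":{"type":"number"},"y":{"type":"number"},"z":{"type":"number"},"ax":{"type":"number"},"ay":{"type":"number"},"az":{"type":"number"},"gripper":{"type":"number"}}}},"grip_force":{"type":"number"}},"required":["commands"]}

```bash
mkdir -p pics
python3 - <<'E'
from station import bot
import cv2,numpy as np,json
np.set_printoptions(precision=4,suppress=True)
for n in("side","top"):
    d=bot.read_camera(n)
    cv2.imwrite(f"pics/{n}0.png",d["image"][:,:,::-1])
    print(n,np.array(d["K"]),d["xyz"],d["attitude"])
    np.savez(f"{n}0.npz",**{k:np.array(v) for k,v in d.items()})
print(bot.observe())
E
```

```text
side [[409.506    0.     255.8373]
 [  0.     409.506  187.7185]
 [  0.       0.       1.    ]] [0.1155 0.3775 0.6933] [ 0.1478 -0.3657  0.8558 -0.3347]
top [[361.5914   0.     261.6192]
 [  0.     361.5914 185.5466]
 [  0.       0.       1.    ]] [ 0.3827 -0.0201  0.7846] [ 0.0755 -0.7018  0.7043 -0.0761]
{'t': 0.1, 'qpos': array([ 1.081 ,  0.4694, -0.0486,  1.5336,  0.0241,  1.141 , -0.0823]), 'qvel': array([-0.0004, -0.0036, -0.0006, -0.0017,  0.0019, -0.0017, -0.0015]), 'tau': array([  0.0023, -50.9169,  -0.0803, -23.6828,  -0.0614,   0.0345,
         0.    ]), 'eef_pos': array([ 0.3   , -0.6041,  0.2216]), 'orientation': array([-0.0008,  0.9736,  0.2284, -0.0002]), 'wrist_force': array([ 0.3754, -0.0752,  0.3818]), 'ft_torque': array([-0.0068,  0.0128,  0.0063]), 'gripper_force': 0.0, 'width': 0.08711587517538609}
```

View pics/top0.png

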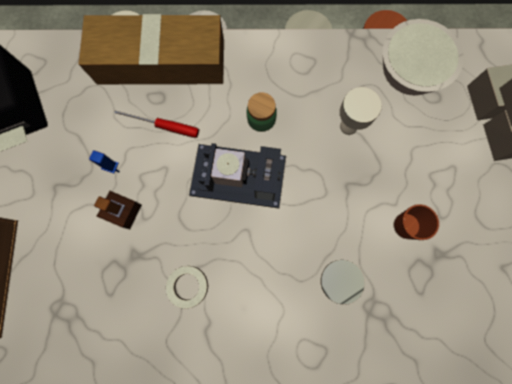

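View pics/side0.png

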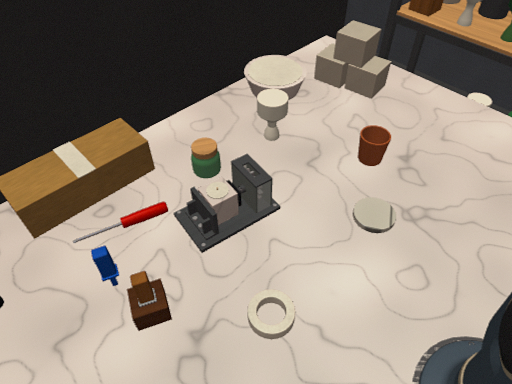

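Both views show the wooden spoon in the dark stand (top 118,208; side 148,300). The blue look-alike lies at top (103,161) and side (106,265), and the red screwdriver at top (177,127). I choose the wooden one in the stand. The cradle's guard is at top (268,172) and side (252,185). Next I take close crops.

Run:
```python
import cv2,numpy as np
T=cv2.imread("pics/top0.png");S=cv2.imread("pics/side0.png")
def c(im,x,y,w,h,s):return cv2.resize(im[y:y+h,x:x+w],None,fx=s,fy=s,interpolation=cv2.INTER_CUBIC)
a=np.hstack([c(T,185,135,110,80,4.5)[:300],c(T,88,180,60,60,5)]);a=a[:300]
b=np.hstack([c(S,170,145,115,100,4.5)[:300] if 0 else c(S,170,148,125,100,3.95)[:300][:, :495] if 0 else c(S,170,145,123,75*1,4),c(S,120,262,60,75,4)])
print(a.shape,b.shape)
H=np.zeros((600,800,3),np.uint8);H[:300,:a.shape[1]]=a[:, :800];H[300:300+b.shape[0],:b.shape[1]]=b
cv2.imwrite("pics/crop1.png",H)
```

```text
(300, 795, 3) (300, 732, 3)
```

View pics/crop1.png

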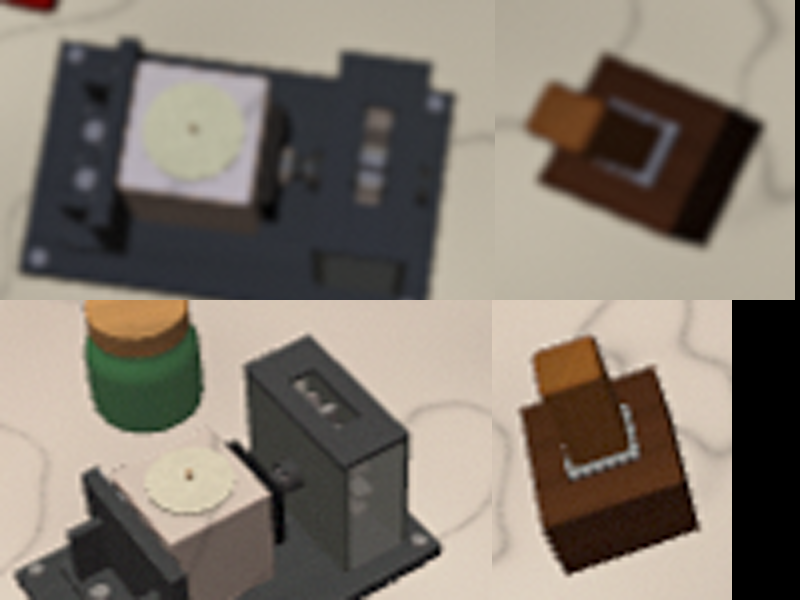

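```bash
cat > h.py <<'E'
import numpy as np,cv2
from scipy.optimize import least_squares
from scipy.spatial.transform import Rotation as R
C={}
for n in("side","top"):
    d=np.load(n+"0.npz");q=d["attitude"];C[n]=(d["K"],d["xyz"],R.from_quat([q[1],q[2],q[3],q[0]]).as_matrix())
def proj(n,P):
    K,t,M=C[n];c=(np.atleast_2d(P)-t)@M;c=c@K.T;return c[:,:2]/c[:,2:]
def place(p,L):
    c,s=np.cos(p[2]),np.sin(p[2]);L=np.atleast_2d(L)
    return np.c_[p[0]+c*L[:,0]-s*L[:,1],p[1]+s*L[:,0]+c*L[:,1],L[:,2]]
def fit(obs,p0,full=True):
    f=lambda p:np.concatenate([(proj(n,place(p,np.array(l)/1000))-uv).ravel() for n,l,uv in obs])
    r=least_squares(f,p0,loss="soft_l1");return r.x,f(r.x).reshape(-1,2)
E
python3 - <<'E'
from h import *
np.set_printoptions(precision=4,suppress=True)
t=lambda u,v:(185+(u+.5)/4.5-.5,135+(v+.5)/4.5-.5)
ts=lambda u,v:(88+(u-494.5)/5-.5,180+(v+.5)/5-.5)
s=lambda u,v:(170+(u+.5)/4-.5,145+(v-299.5)/4-.5)
ss=lambda u,v:(120+(u-491.5)/4-.5,262+(v-299.5)/4-.5)
cr=[("top",(60,165,10),t(62,40)),("top",(-60,165,10),t(20,272)),("top",(60,-35,10),t(455,93)),
("top",(46,21,94),t(343,50)),("top",(46,-21,94),t(432,63)),("top",(-46,21,94),t(318,250)),("top",(-46,-21,94),t(405,262)),("top",(0,0,94),t(373,156)),
("side",(-46,21,94),s(346,470)),("side",(-46,-21,94),s(408,438)),("side",(46,21,94),s(247,368)),("side",(46,-21,94),s(308,337)),("side",(-60,-35,10),s(440,548))]
st=[("top",(30,30,46),ts(605,53)),("top",(30,-30,46),ts(727,105)),("top",(-30,-30,46),ts(672,232)),("top",(-30,30,46),ts(540,182)),("top",(30,-30,0),ts(762,122)),("top",(-30,-30,0),ts(707,245)),
("side",(-30,30,46),ss(545,530)),("side",(-30,-30,46),ss(690,485)),("side",(30,-30,46),ss(655,367)),("side",(30,30,46),ss(520,410))]
P,S={},{}
for nm,o,p0 in(("cradle",cr,(.45,-.03,0)),("stand",st,(.35,.3,-.3))):
    for cams in(("top",),("side",),("top","side")):
        p,r=fit([x for x in o if x[0] in cams],p0);print(nm,cams,p,np.degrees(p[2]));
    print(r); P[nm]=p
np.savez("poses.npz",**P)
# overlay
def box(x,y,z0,z1):
    c=[(a*x,b*y,z) for z in(z0,z1) for a,b in((1,1),(1,-1),(-1,-1),(-1,1))]
    return [(c[i],c[j]) for i,j in((0,1),(1,2),(2,3),(3,0),(4,5),(5,6),(6,7),(7,4),(0,4),(1,5),(2,6),(3,7))]
def draw(n,r,k,items):
    x,y,w,h=r;im=cv2.resize(cv2.imread(f"pics/{n}0.png")[y:y+h,x:x+w],None,fx=k,fy=k,interpolation=cv2.INTER_CUBIC)
    for p,L,col in items:
        for a,b in L:
            q=proj(n,place(p,np.array([a,b])/1000));q=((q-[x,y]+.5)*k*8).astype(int)
            cv2.line(im,tuple(map(int,q[0])),tuple(map(int,q[1])),col,1,cv2.LINE_AA,3)
    return im
c,sd=P["cradle"],P["stand"]
ic=[(c,box(46,21,10,94),(0,255,0)),(c,box(22,8,94,94),(0,255,255))]
rows=[]
A=[(sd,box(13,15,46,50),(0,255,0)),(sd,box(11,13,50,114),(0,255,255)),(sd,box(30,30,0,46),(255,0,255))]
B=[(sd,box(15,13,46,50),(0,255,0)),(sd,box(13,11,50,114),(0,255,255))]
H=np.zeros((600,800,3),np.uint8)
for i,it in enumerate((A,B)):
    H[:300,i*260:i*260+260]=draw("top",(92,182,52,60),5,it)
    H[300:,i*260:i*260+260]=draw("side",(122,268,52,60),5,it)
H[:300,520:]=draw("top",(245,142,56,60),5,ic);H[300:,520:]=draw("side",(226,150,56,60),5,ic)
cv2.imwrite("pics/ov.png",H)
E
```

```text
cradle ('top',) [ 0.5665 -0.0333 -0.1415] -8.108631110132709
cradle ('side',) [ 0.5665 -0.0303 -0.1526] -8.740532443809785
cradle ('top', 'side') [ 0.5665 -0.0323 -0.1452] -8.319615910410425
[[-0.6586 -0.3609]
 [-1.1494 -0.0313]
 [ 0.1913 -0.089 ]
 [-0.7679 -0.0642]
 [ 0.2472 -0.1222]
 [-1.9179  0.045 ]
 [ 0.1036  0.366 ]
 [-0.2159 -0.193 ]
 [ 0.0071 -0.2109]
 [ 1.302  -0.9767]
 [-0.1953 -0.3857]
 [ 0.8332 -0.4218]
 [ 1.4134 -0.6076]]
stand ('top',) [ 0.4973  0.2803 -0.3751] -21.489413500624497
stand ('side',) [ 0.4968  0.2815 -0.3886] -22.26546880638636
stand ('top', 'side') [ 0.4971  0.281  -0.3797] -21.756207206402596
[[-0.8675 -0.5473]
 [ 0.7126 -0.5259]
 [-1.1452  1.0464]
 [-1.0612  0.2881]
 [ 0.8835 -0.2846]
 [-0.1264  0.5934]
 [ 0.3172  0.1844]
 [-0.6027 -1.1269]
 [ 0.2656 -0.4429]
 [ 0.3903  0.1115]]
```

View pics/ov.png

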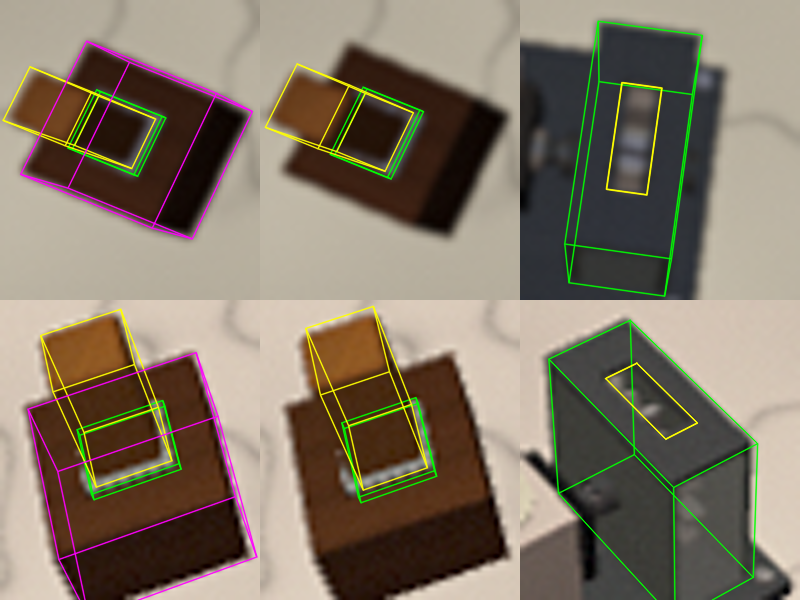

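The wireframes of option A (spoon x along the stand's x) match the handle and collar at overlay (85,110)/(130,450). The cradle fit matches at (650,150). Sizes and heights agree, so I start the reach.

Emit:
apply_moves --commands '[{"x": 0.02, "y": 0.045, "gripper": 0.2}, {"x": 0.02, "y": 0.045}, {"x": 0.02, "y": 0.045}, {"x": 0.02, "y": 0.045}, {"x": 0.02, "y": 0.045}, {"x": 0.02, "y": 0.045}, {"x": 0.02, "y": 0.045}, {"x": 0.02, "y": 0.045}, {"x": 0.02, "y": 0.045}, {"x": 0.02, "y": 0.045}]' --grip_force 60

```text
schema error: expected keys x, y, z, ax, ay, az, gripper
```

Emit:
apply_moves --commands '[{"y": 0.0435, "az": 4.2, "gripper": 0.2}, {"y": 0.0435, "az": 4.2}, {"y": 0.0435, "az": 4.2}, {"y": 0.0435, "az": 4.2}, {"y": 0.0435, "az": 4.2}, {"y": 0.0435, "az": 4.2}, {"y": 0.0435, "az": 4.2}, {"y": 0.0435, "az": 4.2}, {"y": 0.0435, "az": 4.2}, {"y": 0.0435, "az": 4.2}]'

```text
schema error: expected keys x, y, z, ax, ay, az, gripper
```

Emit:
apply_moves --commands '[{}, {}, {}]'

```text
schema error: expected keys x, y, z, ax, ay, az, gripper
```

All keys are required in every row.

Emit:
apply_moves --commands '[{"x": 0.02, "y": 0.045, "z": 0, "ax": 0, "ay": 0, "az": 0, "gripper": 0.2}, {"x": 0.02, "y": 0.045, "z": 0, "ax": 0, "ay": 0, "az": 0, "gripper": 0.2}, {"x": 0.02, "y": 0.045, "z": 0, "ax": 0, "ay": 0, "az": 0, "gripper": 0.2}, {"x": 0.02, "y": 0.045, "z": 0, "ax": 0, "ay": 0, "az": 0, "gripper": 0.2}, {"x": 0.02, "y": 0.045, "z": 0, "ax": 0, "ay": 0, "az": 0, "gripper": 0.2}, {"x": 0.02, "y": 0.045, "z": 0, "ax": 0, "ay": 0, "az": 0, "gripper": 0.2}, {"x": 0.02, "y": 0.045, "z": 0, "ax": 0, "ay": 0, "az": 0, "gripper": 0.2}, {"x": 0.02, "y": 0.045, "z": 0, "ax": 0, "ay": 0, "az": 0, "gripper": 0.2}, {"x": 0.02, "y": 0.045, "z": 0, "ax": 0, "ay": 0, "az": 0, "gripper": 0.2}, {"x": 0.02, "y": 0.045, "z": 0, "ax": 0, "ay": 0, "az": 0, "gripper": 0.2}]' --grip_force 60

```text
t: 1.1
eef_pos: [0.5004, -0.1528, 0.2224]
orientation: [0.0, 0.974, 0.228, -0.0]
wrist_force: [0.7, -0.1, -0.4]
width: 0.0523
gripper_force: 0.0
```

Emit:
apply_moves --commands '[{"x": 0, "y": 0.0435, "z": 0, "ax": 0, "ay": 0, "az": 4.2, "gripper": 0.2}, {"x": 0, "y": 0.0435, "z": 0, "ax": 0, "ay": 0, "az": 4.2, "gripper": 0.2}, {"x": 0, "y": 0.0435, "z": 0, "ax": 0, "ay": 0, "az": 4.2, "gripper": 0.2}, {"x": 0, "y": 0.0435, "z": 0, "ax": 0, "ay": 0, "az": 4.2, "gripper": 0.2}, {"x": 0, "y": 0.0435, "z": 0, "ax": 0, "ay": 0, "az": 4.2, "gripper": 0.2}, {"x": 0, "y": 0.0435, "z": 0, "ax": 0, "ay": 0, "az": 4.2, "gripper": 0.2}, {"x": 0, "y": 0.0435, "z": 0, "ax": 0, "ay": 0, "az": 4.2, "gripper": 0.2}, {"x": 0, "y": 0.0435, "z": 0, "ax": 0, "ay": 0, "az": 4.2, "gripper": 0.2}, {"x": 0, "y": 0.0435, "z": 0, "ax": 0, "ay": 0, "az": 4.2, "gripper": 0.2}, {"x": 0, "y": 0.0435, "z": 0, "ax": 0, "ay": 0, "az": 4.2, "gripper": 0.2}]'

```text
t: 2.1
eef_pos: [0.4999, 0.2817, 0.2223]
orientation: [0.0, 0.826, 0.563, -0.0]
wrist_force: [0.4, -0.3, 0.9]
width: 0.0521
gripper_force: 0.0
```

Emit:
apply_moves --commands '[{"x": 0, "y": 0, "z": 0, "ax": 0, "ay": 0, "az": 0, "gripper": 0.2}, {"x": 0, "y": 0, "z": 0, "ax": 0, "ay": 0, "az": 0, "gripper": 0.2}, {"x": 0, "y": 0, "z": 0, "ax": 0, "ay": 0, "az": 0, "gripper": 0.2}]'

```text
t: 2.4
eef_pos: [0.5005, 0.2787, 0.222]
orientation: [0.001, 0.828, 0.561, -0.001]
wrist_force: [0.1, 0.1, -0.9]
width: 0.0523
gripper_force: 0.0
```

Emit:
apply_moves --commands '[{"x": -0.003, "y": 0.001, "z": -0.03, "ax": 0, "ay": 0, "az": 0, "gripper": 0.2}, {"x": 0, "y": 0, "z": -0.03, "ax": 0, "ay": 0, "az": 0, "gripper": 0.2}, {"x": 0, "y": 0, "z": -0.03, "ax": 0, "ay": 0, "az": 0, "gripper": 0.2}, {"x": 0, "y": 0, "z": -0.03, "ax": 0, "ay": 0, "az": 0, "gripper": 0.2}, {"x": 0, "y": 0, "z": -0.02, "ax": 0, "ay": 0, "az": 0, "gripper": 0.2}, {"x": 0, "y": 0, "z": -0.02, "ax": 0, "ay": 0, "az": 0, "gripper": 0.2}, {"x": 0, "y": 0, "z": 0, "ax": 0, "ay": 0, "az": 0, "gripper": 0.2}, {"x": 0, "y": 0, "z": 0, "ax": 0, "ay": 0, "az": 0, "gripper": 0.2}]'

```text
t: 3.2
eef_pos: [0.4977, 0.2801, 0.0628]
orientation: [0.0, 0.828, 0.561, -0.0]
wrist_force: [0.7, -0.3, 1.5]
width: 0.0521
gripper_force: 0.0
```

Emit:
apply_moves --commands '[{"x": 0, "y": 0, "z": 0, "ax": 0, "ay": 0, "az": 0, "gripper": -1}, {"x": 0, "y": 0, "z": 0, "ax": 0, "ay": 0, "az": 0, "gripper": -1}, {"x": 0, "y": 0, "z": 0, "ax": 0, "ay": 0, "az": 0, "gripper": -1}, {"x": 0, "y": 0, "z": 0, "ax": 0, "ay": 0, "az": 0, "gripper": -1}, {"x": 0, "y": 0, "z": 0, "ax": 0, "ay": 0, "az": 0, "gripper": -1}, {"x": 0, "y": 0, "z": 0, "ax": 0, "ay": 0, "az": 0, "gripper": -1}]'

```text
t: 3.8
eef_pos: [0.4974, 0.2815, 0.0629]
orientation: [0.0, 0.827, 0.562, 0.0]
wrist_force: [-0.9, -0.6, 2.5]
width: 0.0217
gripper_force: 59.8
```

Emit:
apply_moves --commands '[{"x": 0, "y": 0, "z": 0.02, "ax": 0, "ay": 0, "az": 0, "gripper": -1}, {"x": 0, "y": 0, "z": 0.03, "ax": 0, "ay": 0, "az": 0, "gripper": -1}, {"x": 0, "y": 0, "z": 0.04, "ax": 0, "ay": 0, "az": 0, "gripper": -1}, {"x": 0, "y": 0, "z": 0.04, "ax": 0, "ay": 0, "az": 0, "gripper": -1}, {"x": 0, "y": 0, "z": 0.01, "ax": 0, "ay": 0, "az": 0, "gripper": -1}, {"x": 0, "y": 0, "z": 0, "ax": 0, "ay": 0, "az": 0, "gripper": -1}]'

```text
t: 4.4
eef_pos: [0.4979, 0.2819, 0.2041]
orientation: [0.0, 0.827, 0.562, 0.002]
wrist_force: [0.4, -0.4, -1.3]
width: 0.0217
gripper_force: 59.8
```

Run:
```python
from h import *
np.set_printoptions(precision=2,suppress=True)
p=np.load("poses.npz")["cradle"]
T=cv2.imread("pics/top0.png")
# sample intensity along slot centre line (cradle x) at tooth heights, several y
for z in(.094,.083):
  xs=np.arange(-30,31,1.5)
  for y in(-4,0,4):
    q=proj("top",place(p,np.c_[xs,0*xs+y,0*xs+z*1000]/1000)).astype(np.float32)
    v=cv2.remap(T,q[:,0].reshape(1,-1),q[:,1].reshape(1,-1),cv2.INTER_LINEAR)[0].mean(1)
    print(z,y,[f"{a:g}:{b:.0f}" for a,b in zip(xs,v)])
# predicted tooth tops appearance: top-view pixel of tooth tip vs angle
H=[]
for n,(x,y,w,h) in(("top",(252,150,32,36)),("side",(236,155,36,30))):
    im=cv2.imread(f"pics/{n}0.png")[y:y+h,x:x+w];im=cv2.resize(im,None,fx=12,fy=12,interpolation=cv2.INTER_CUBIC);im=np.clip(im*1.6,0,255).astype(np.uint8)
    L=np.array([(22,8,94),(22,-8,94),(-22,-8,94),(-22,8,94)])/1000
    q=((proj(n,place(p,L))-[x,y]+.5)*12).astype(np.int32);cv2.polylines(im,[q],True,(0,255,255),1)
    H.append(im)
W=np.zeros((440,820,3),np.uint8);W[:432,:384]=H[0];W[:360,386:818]=H[1];cv2.imwrite("pics/slot.png",W[:,:800])
```

```text
0.094 -4 ['-30:52', '-28.5:52', '-27:52', '-25.5:53', '-24:55', '-22.5:65', '-21:75', '-19.5:83', '-18:79', '-16.5:78', '-15:84', '-13.5:95', '-12:102', '-10.5:102', '-9:94', '-7.5:79', '-6:75', '-4.5:84', '-3:99', '-1.5:106', '0:106', '1.5:100', '3:94', '4.5:79', '6:70', '7.5:65', '9:64', '10.5:70', '12:78', '13.5:88', '15:96', '16.5:97', '18:93', '19.5:84', '21:68', '22.5:57', '24:50', '25.5:51', '27:52', '28.5:52', '30:53']
0.094 0 ['-30:52', '-28.5:52', '-27:52', '-25.5:52', '-24:57', '-22.5:68', '-21:81', '-19.5:88', '-18:88', '-16.5:88', '-15:97', '-13.5:109', '-12:117', '-10.5:117', '-9:107', '-7.5:92', '-6:76', '-4.5:90', '-3:106', '-1.5:118', '0:118', '1.5:113', '3:102', '4.5:88', '6:75', '7.5:68', '9:67', '10.5:71', '12:82', '13.5:93', '15:102', '16.5:104', '18:100', '19.5:91', '21:76', '22.5:59', '24:52', '25.5:49', '27:51', '28.5:52', '30:52']
0.094 4 ['-30:52', '-28.5:52', '-27:52', '-25.5:52', '-24:55', '-22.5:61', '-21:70', '-19.5:72', '-18:72', '-16.5:70', '-15:73', '-13.5:79', '-12:86', '-10.5:90', '-9:86', '-7.5:74', '-6:68', '-4.5:73', '-3:86', '-1.5:92', '0:93', '
[... 785 characters left out ...]
', '-9:117', '-7.5:117', '-6:105', '-4.5:90', '-3:77', '-1.5:92', '0:108', '1.5:119', '3:119', '4.5:113', '6:102', '7.5:87', '9:75', '10.5:69', '12:67', '13.5:71', '15:81', '16.5:92', '18:102', '19.5:104', '21:101', '22.5:93', '24:78', '25.5:63', '27:52', '28.5:49', '30:51']
0.083 4 ['-30:52', '-28.5:52', '-27:52', '-25.5:52', '-24:52', '-22.5:53', '-21:57', '-19.5:65', '-18:73', '-16.5:75', '-15:73', '-13.5:73', '-12:77', '-10.5:85', '-9:91', '-7.5:93', '-6:89', '-4.5:76', '-3:70', '-1.5:76', '0:89', '1.5:95', '3:97', '4.5:93', '6:85', '7.5:76', '9:66', '10.5:61', '12:62', '13.5:66', '15:72', '16.5:80', '18:84', '19.5:85', '21:82', '22.5:78', '24:70', '25.5:56', '27:51', '28.5:49', '30:50']
```

View pics/slot.png

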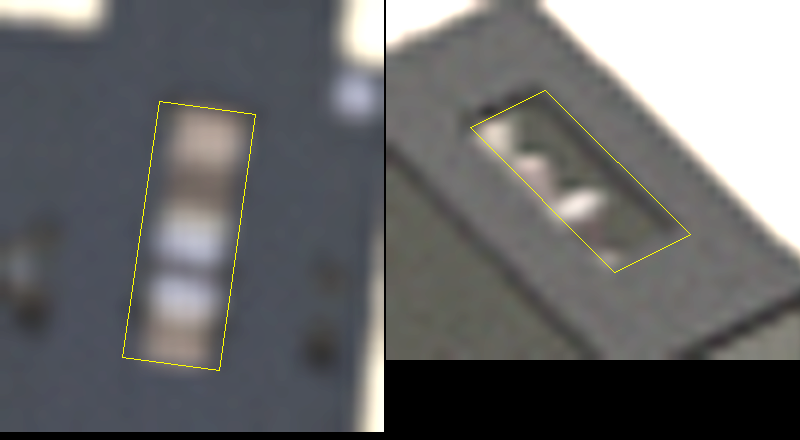

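The slot view (top crop: bluish 190,240 and 185,295, tan 210,140 and 170,340) reads as a tooth tip near +2 mm (angle about +3°), with the hub showing behind it. The gap to enter is therefore at about x = -6 mm. I carry the spoon above that and look again.

Emit:
apply_moves --commands '[{"x": 0.0064, "y": -0.0313, "z": 0, "ax": 0, "ay": 0, "az": 1.35, "gripper": -1}, {"x": 0.0064, "y": -0.0313, "z": 0, "ax": 0, "ay": 0, "az": 1.35, "gripper": -1}, {"x": 0.0064, "y": -0.0313, "z": 0, "ax": 0, "ay": 0, "az": 1.35, "gripper": -1}, {"x": 0.0064, "y": -0.0313, "z": 0, "ax": 0, "ay": 0, "az": 1.35, "gripper": -1}, {"x": 0.0064, "y": -0.0313, "z": 0, "ax": 0, "ay": 0, "az": 1.35, "gripper": -1}, {"x": 0.0064, "y": -0.0313, "z": 0, "ax": 0, "ay": 0, "az": 1.35, "gripper": -1}, {"x": 0.0064, "y": -0.0313, "z": 0, "ax": 0, "ay": 0, "az": 1.35, "gripper": -1}, {"x": 0.0064, "y": -0.0313, "z": 0, "ax": 0, "ay": 0, "az": 1.35, "gripper": -1}, {"x": 0.0064, "y": -0.0313, "z": 0, "ax": 0, "ay": 0, "az": 1.35, "gripper": -1}, {"x": 0.0064, "y": -0.0313, "z": 0, "ax": 0, "ay": 0, "az": 1.35, "gripper": -1}]'

```text
t: 5.4
eef_pos: [0.5598, -0.0331, 0.2]
orientation: [-0.002, 0.755, 0.656, -0.002]
wrist_force: [0.8, -0.3, -1.0]
width: 0.0216
gripper_force: 59.8
```

Emit:
apply_moves --commands '[{"x": 0, "y": 0, "z": -0.03, "ax": 0, "ay": 0, "az": 0, "gripper": -1}, {"x": 0, "y": 0, "z": -0.015, "ax": 0, "ay": 0, "az": 0, "gripper": -1}, {"x": 0, "y": 0, "z": 0, "ax": 0, "ay": 0, "az": 0, "gripper": -1}, {"x": 0, "y": 0, "z": 0, "ax": 0, "ay": 0, "az": 0, "gripper": -1}]'

```text
t: 5.8
eef_pos: [0.5606, -0.0303, 0.1568]
orientation: [-0.001, 0.755, 0.656, -0.0]
wrist_force: [-0.2, -0.7, -0.1]
width: 0.0214
gripper_force: 59.8
```

```bash
cat > look.py <<'E'
import sys
from h import *
from station import bot
def look(nm,toff=.059):
    o=bot.observe();q=o["orientation"];M=R.from_quat([q[1],q[2],q[3],q[0]]).as_matrix();e=o["eef_pos"]
    yaw=np.arctan2(M[1,1],M[0,1]);print("tcp",e.round(4),"closing yaw deg",np.degrees(yaw).round(2),"tool z",M[:,2].round(3),"F",o["wrist_force"].round(2))
    p=np.load("poses.npz")["cradle"];sp=np.array([e[0],e[1],yaw]);zt=e[2]-toff;W=[]
    for n,(x,y,w,h) in(("top",(245,135,50,74)),("side",(222,125,50,74))):
        im=bot.read_camera(n)["image"][:,:,::-1];cv2.imwrite(f"pics/{nm}_{n}.png",im)
        im=cv2.resize(im[y:y+h,x:x+w],None,fx=8,fy=8,interpolation=cv2.INTER_CUBIC)
        d=lambda P,L,c:cv2.polylines(im,[((proj(n,place(P,np.array(L)/1000))-[x,y]+.5)*8).astype(np.int32)],True,c,1)
        z=zt*1000
        d(p,[(22,8,94),(22,-8,94),(-22,-8,94),(-22,8,94)],(0,255,255))
        for yy in(5,-5):d(sp,[(2,yy,z),(-2,yy,z),(-2,yy,z+42),(2,yy,z+42)],(0,255,0))
        d(sp,[(13,15,z+42),(13,-15,z+42),(-13,-15,z+42),(-13,15,z+42)],(255,0,255))
        W.append(im)
    cv2.imwrite(f"pics/{nm}.png",np.hstack(W))
if __name__=="__main__":look(sys.argv[1])
E
python3 look.py v1
```

```text
tcp [ 0.5606 -0.0303  0.1568] closing yaw deg -7.98 tool z [-0.002  0.001 -1.   ] F [-0.22 -0.72 -0.14]
```

View pics/v1.png

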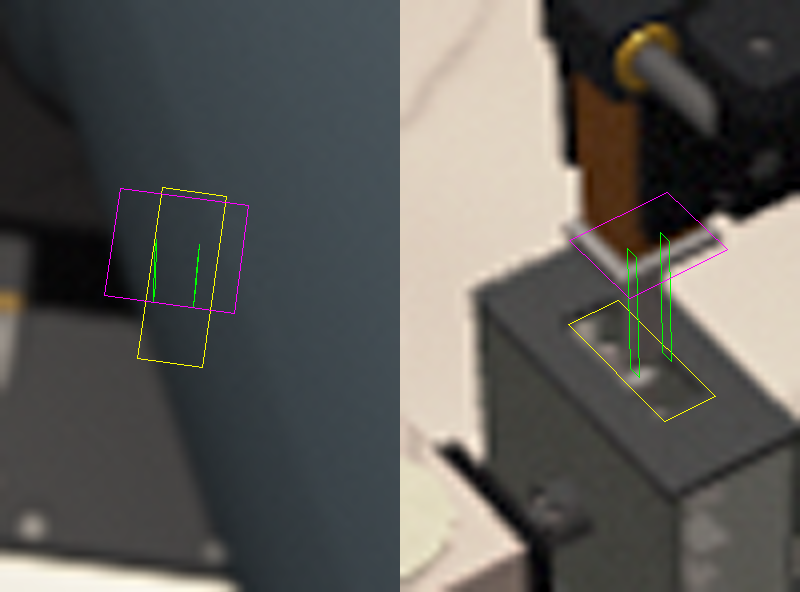

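Run:
```python
from h import *
from station import bot
e=[]
for i in range(12):
    bot.read_camera("side");o=bot.observe();e.append(np.r_[o["eef_pos"],o["wrist_force"]])
e=np.array(e);print(e.mean(0).round(4),e.std(0).round(4))
m=e.mean(0)
im=cv2.imread("pics/v1_side.png");x,y,w,h=288,148,30,34
im=cv2.resize(im[y:y+h,x:x+w],None,fx=16,fy=16,interpolation=cv2.INTER_CUBIC)
im=np.clip(im*1.7,0,255).astype(np.uint8);cv2.imwrite("pics/v1b.png",im)
```

```text
[ 0.5615 -0.0314  0.1581  0.0158  0.1898 -0.8439] [2.000e-04 3.000e-04 3.000e-04 4.550e-01 4.667e-01 4.431e-01]
```

View pics/v1b.png

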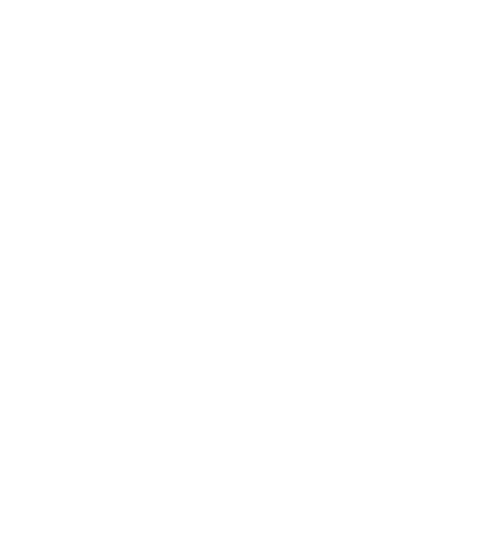

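That crop missed and shows blank counter; the crop origin was wrong. I redo it at the right place.

Run:
```python
from h import *
from station import bot
im=bot.read_camera("side")["image"][:,:,::-1];cv2.imwrite("pics/v2_side.png",im)
p=np.load("poses.npz")["cradle"];sp=np.array([.5615,-.0314,np.radians(-8.2)]);z=99
x,y,w,h=236,145,40,38;k=14
B=cv2.resize(im[y:y+h,x:x+w],None,fx=k,fy=k,interpolation=cv2.INTER_CUBIC);B=np.clip(B*1.6,0,255).astype(np.uint8)
A=B.copy()
d=lambda P,L,c:cv2.polylines(B,[((proj("side",place(P,np.array(L)/1000))-[x,y]+.5)*k).astype(np.int32)],True,c,1)
d(p,[(22,8,94),(22,-8,94),(-22,-8,94),(-22,8,94)],(0,255,255))
d(sp,[(-2,5,z),(-2,-5,z),(-2,-5,z+42),(-2,5,z+42)],(0,255,0))
d(sp,[(13,15,z+42),(13,-15,z+42),(-13,-15,z+42),(-13,15,z+42)],(255,0,255))
cv2.imwrite("pics/v2.png",cv2.resize(np.hstack([A[:,150:550],B[:,150:550]]),(800,532)))
```

```text
(no output)
```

View pics/v2.png

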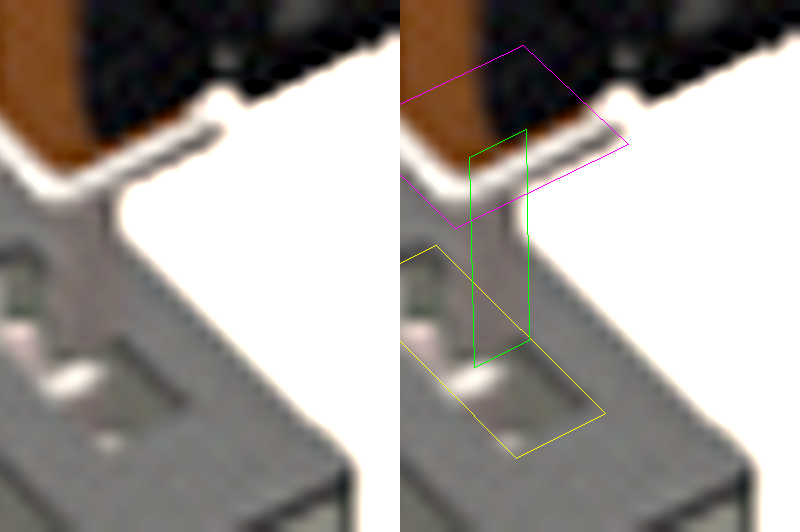

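The spoon's blade hangs over the slot at about (90,350). Its shift from the prediction matches the slot's own, so the two are aligned. I lower it in steps and check the force.

Emit:
apply_moves --commands '[{"x": -0.001, "y": 0, "z": -0.004, "ax": 0, "ay": 0, "az": 0, "gripper": -1}, {"x": 0, "y": 0, "z": -0.004, "ax": 0, "ay": 0, "az": 0, "gripper": -1}, {"x": 0, "y": 0, "z": -0.004, "ax": 0, "ay": 0, "az": 0, "gripper": -1}]'

```text
t: 6.85
eef_pos: [0.56, -0.0316, 0.145]
orientation: [-0.0, 0.755, 0.655, -0.0]
wrist_force: [0.1, -0.7, -0.5]
width: 0.0216
gripper_force: 59.8
```

Emit:
apply_moves --commands '[{"x": 0, "y": 0, "z": -0.002, "ax": 0, "ay": 0, "az": 0, "gripper": -1}, {"x": 0, "y": 0, "z": -0.002, "ax": 0, "ay": 0, "az": 0, "gripper": -1}, {"x": 0, "y": 0, "z": 0, "ax": 0, "ay": 0, "az": 0, "gripper": -1}]'

```text
t: 7.15
eef_pos: [0.56, -0.0316, 0.1412]
orientation: [-0.0, 0.755, 0.655, -0.0]
wrist_force: [0.6, -1.1, -1.4]
width: 0.0215
gripper_force: 59.8
```

Emit:
apply_moves --commands '[{"x": 0, "y": 0, "z": -0.002, "ax": 0, "ay": 0, "az": 0, "gripper": -1}, {"x": 0, "y": 0, "z": -0.002, "ax": 0, "ay": 0, "az": 0, "gripper": -1}, {"x": 0, "y": 0, "z": 0, "ax": 0, "ay": 0, "az": 0, "gripper": -1}]'

```text
t: 7.45
eef_pos: [0.56, -0.0316, 0.1373]
orientation: [-0.0, 0.755, 0.655, -0.0]
wrist_force: [-0.1, -0.5, -1.1]
width: 0.0215
gripper_force: 59.8
```

Emit:
apply_moves --commands '[{"x": 0.001, "y": -0.00015, "z": 0, "ax": 0, "ay": 0, "az": 0, "gripper": -1}, {"x": 0.001, "y": -0.00015, "z": 0, "ax": 0, "ay": 0, "az": 0, "gripper": -1}, {"x": 0.001, "y": -0.00015, "z": 0, "ax": 0, "ay": 0, "az": 0, "gripper": -1}]'

```text
t: 7.75
eef_pos: [0.5627, -0.032, 0.1375]
orientation: [-0.001, 0.755, 0.655, -0.001]
wrist_force: [-2.7, 1.3, 0.1]
width: 0.0216
gripper_force: 59.8
```

Emit:
apply_moves --commands '[{"x": 0.001, "y": -0.00015, "z": 0, "ax": 0, "ay": 0, "az": 0, "gripper": -1}, {"x": 0.001, "y": -0.00015, "z": 0, "ax": 0, "ay": 0, "az": 0, "gripper": -1}]'

```text
t: 7.95
eef_pos: [0.563, -0.032, 0.1371]
orientation: [-0.002, 0.755, 0.655, -0.002]
wrist_force: [-6.1, 1.4, 1.8]
width: 0.0216
gripper_force: 59.8
```

Emit:
apply_moves --commands '[{"x": 0.001, "y": -0.00015, "z": 0, "ax": 0, "ay": 0, "az": 0, "gripper": -1}, {"x": 0.001, "y": -0.00015, "z": 0, "ax": 0, "ay": 0, "az": 0, "gripper": -1}]'

```text
t: 8.15
eef_pos: [0.5645, -0.0323, 0.137]
orientation: [-0.002, 0.755, 0.655, -0.002]
wrist_force: [-6.5, 0.2, 3.3]
width: 0.0215
gripper_force: 59.8
```

Emit:
apply_moves --commands '[{"x": 0.00125, "y": -0.0002, "z": 0, "ax": 0, "ay": 0, "az": 0, "gripper": -1}, {"x": 0.00125, "y": -0.0002, "z": 0, "ax": 0, "ay": 0, "az": 0, "gripper": -1}, {"x": 0.00125, "y": -0.0002, "z": 0, "ax": 0, "ay": 0, "az": 0, "gripper": -1}, {"x": 0.00125, "y": -0.0002, "z": 0, "ax": 0, "ay": 0, "az": 0, "gripper": -1}]'

```text
t: 8.55
eef_pos: [0.5694, -0.033, 0.1368]
orientation: [-0.002, 0.755, 0.656, -0.002]
wrist_force: [-6.7, 0.4, 2.1]
width: 0.0216
gripper_force: 59.8
```

Emit:
apply_moves --commands '[{"x": 0.00125, "y": -0.0002, "z": 0, "ax": 0, "ay": 0, "az": 0, "gripper": -1}, {"x": 0.00125, "y": -0.0002, "z": 0, "ax": 0, "ay": 0, "az": 0, "gripper": -1}, {"x": 0.00125, "y": -0.0002, "z": 0, "ax": 0, "ay": 0, "az": 0, "gripper": -1}, {"x": 0.00125, "y": -0.0002, "z": 0, "ax": 0, "ay": 0, "az": 0, "gripper": -1}]'

```text
t: 8.95
eef_pos: [0.5737, -0.0336, 0.1362]
orientation: [-0.003, 0.755, 0.656, -0.003]
wrist_force: [-6.2, 2.1, 0.1]
width: 0.0218
gripper_force: 59.8
```

Emit:
apply_moves --commands '[{"x": 0.00125, "y": -0.0002, "z": 0, "ax": 0, "ay": 0, "az": 0, "gripper": -1}, {"x": 0.00125, "y": -0.0002, "z": 0, "ax": 0, "ay": 0, "az": 0, "gripper": -1}, {"x": 0.00125, "y": -0.0002, "z": 0, "ax": 0, "ay": 0, "az": 0, "gripper": -1}]'

```text
t: 9.25
eef_pos: [0.5766, -0.0341, 0.1356]
orientation: [-0.004, 0.755, 0.656, -0.004]
wrist_force: [-7.5, 1.9, -1.1]
width: 0.0218
gripper_force: 59.8
```

Emit:
apply_moves --commands '[{"x": 0.001, "y": -0.0001, "z": 0, "ax": 0, "ay": 0, "az": 0, "gripper": -1}]'

```text
t: 9.35
eef_pos: [0.5776, -0.0343, 0.1356]
orientation: [-0.003, 0.755, 0.656, -0.004]
wrist_force: [-7.4, 0.9, -1.5]
width: 0.0217
gripper_force: 59.8
```

Emit:
apply_moves --commands '[{"x": -0.004, "y": 0.0006, "z": 0, "ax": 0, "ay": 0, "az": 0, "gripper": -1}, {"x": -0.003, "y": 0.0005, "z": 0.002, "ax": 0, "ay": 0, "az": 0, "gripper": -1}, {"x": 0, "y": 0, "z": 0.007, "ax": 0, "ay": 0, "az": 0, "gripper": -1}, {"x": 0, "y": 0, "z": 0.006, "ax": 0, "ay": 0, "az": 0, "gripper": -1}, {"x": 0, "y": 0, "z": 0, "ax": 0, "ay": 0, "az": 0, "gripper": -1}]'

```text
t: 9.85
eef_pos: [0.5765, -0.0339, 0.1544]
orientation: [0.001, 0.755, 0.655, 0.002]
wrist_force: [0.6, -0.1, -0.8]
width: 0.0217
gripper_force: 59.8
```

Emit:
apply_moves --commands '[{"x": -0.005, "y": 0.0007, "z": 0, "ax": 0, "ay": 0, "az": 0, "gripper": -1}, {"x": -0.005, "y": 0.0007, "z": 0, "ax": 0, "ay": 0, "az": 0, "gripper": -1}, {"x": -0.0048, "y": 0.0007, "z": 0, "ax": 0, "ay": 0, "az": 0, "gripper": -1}, {"x": 0, "y": 0, "z": 0, "ax": 0, "ay": 0, "az": 0, "gripper": -1}, {"x": 0, "y": 0, "z": 0, "ax": 0, "ay": 0, "az": 0, "gripper": -1}]'

```text
t: 10.35
eef_pos: [0.56, -0.0318, 0.1525]
orientation: [0.0, 0.755, 0.655, 0.0]
wrist_force: [0.0, -0.1, -0.3]
width: 0.0215
gripper_force: 59.8
```

Emit:
apply_moves --commands '[{"x": 0, "y": 0, "z": -0.004, "ax": 0, "ay": 0, "az": 0, "gripper": -1}, {"x": 0, "y": 0, "z": -0.004, "ax": 0, "ay": 0, "az": 0, "gripper": -1}, {"x": 0, "y": 0, "z": -0.002, "ax": 0, "ay": 0, "az": 0, "gripper": -1}, {"x": 0, "y": 0, "z": -0.002, "ax": 0, "ay": 0, "az": 0, "gripper": -1}]'

```text
t: 10.75
eef_pos: [0.56, -0.0317, 0.1401]
orientation: [-0.0, 0.755, 0.655, -0.0]
wrist_force: [-0.4, -0.1, -1.9]
width: 0.0218
gripper_force: 59.8
```

Emit:
apply_moves --commands '[{"x": 0, "y": 0, "z": -0.002, "ax": 0, "ay": 0, "az": 0, "gripper": -1}, {"x": 0, "y": 0, "z": -0.001, "ax": 0, "ay": 0, "az": 0, "gripper": -1}, {"x": 0.0015, "y": -0.0002, "z": 0, "ax": 0, "ay": 0, "az": 0, "gripper": -1}, {"x": 0.0015, "y": -0.0002, "z": 0, "ax": 0, "ay": 0, "az": 0, "gripper": -1}]'

```text
t: 11.15
eef_pos: [0.5615, -0.0319, 0.1372]
orientation: [-0.001, 0.755, 0.655, -0.002]
wrist_force: [-5.7, 1.2, 3.4]
width: 0.022
gripper_force: 59.8
```

Emit:
apply_moves --commands '[{"x": 0.0013, "y": -0.0002, "z": 0, "ax": 0, "ay": 0, "az": 0, "gripper": -1}, {"x": 0.0013, "y": -0.0002, "z": 0, "ax": 0, "ay": 0, "az": 0, "gripper": -1}, {"x": 0.0013, "y": -0.0002, "z": 0, "ax": 0, "ay": 0, "az": 0, "gripper": -1}]'

```text
t: 11.45
eef_pos: [0.5643, -0.0323, 0.1371]
orientation: [-0.002, 0.755, 0.655, -0.002]
wrist_force: [-6.3, -0.0, 2.6]
width: 0.0215
gripper_force: 59.8
```

Emit:
apply_moves --commands '[{"x": 0.0013, "y": -0.0002, "z": 0, "ax": 0, "ay": 0, "az": 0, "gripper": -1}, {"x": 0.0013, "y": -0.0002, "z": 0, "ax": 0, "ay": 0, "az": 0, "gripper": -1}, {"x": 0.0013, "y": -0.0002, "z": 0, "ax": 0, "ay": 0, "az": 0, "gripper": -1}]'

```text
t: 11.75
eef_pos: [0.568, -0.0328, 0.1371]
orientation: [-0.002, 0.755, 0.655, -0.003]
wrist_force: [-7.3, 0.7, 3.3]
width: 0.0218
gripper_force: 59.8
```

Emit:
apply_moves --commands '[{"x": 0.0013, "y": -0.0002, "z": 0, "ax": 0, "ay": 0, "az": 0, "gripper": -1}, {"x": 0.0013, "y": -0.0002, "z": 0, "ax": 0, "ay": 0, "az": 0, "gripper": -1}, {"x": 0.0013, "y": -0.0002, "z": 0, "ax": 0, "ay": 0, "az": 0, "gripper": -1}]'

```text
t: 12.05
eef_pos: [0.5715, -0.0334, 0.1367]
orientation: [-0.003, 0.755, 0.655, -0.003]
wrist_force: [-6.3, 1.5, 1.6]
width: 0.0219
gripper_force: 59.8
```

Emit:
apply_moves --commands '[{"x": 0.0013, "y": -0.0002, "z": 0, "ax": 0, "ay": 0, "az": 0, "gripper": -1}, {"x": 0.0013, "y": -0.0002, "z": 0, "ax": 0, "ay": 0, "az": 0, "gripper": -1}, {"x": 0.0013, "y": -0.0002, "z": 0, "ax": 0, "ay": 0, "az": 0, "gripper": -1}]'

```text
t: 12.35
eef_pos: [0.5747, -0.0339, 0.1361]
orientation: [-0.003, 0.755, 0.655, -0.003]
wrist_force: [-8.0, 1.3, -0.3]
width: 0.0218
gripper_force: 59.8
```

Emit:
apply_moves --commands '[{"x": 0.0013, "y": -0.0002, "z": 0, "ax": 0, "ay": 0, "az": 0, "gripper": -1}, {"x": 0.0013, "y": -0.0002, "z": 0, "ax": 0, "ay": 0, "az": 0, "gripper": -1}]'

```text
t: 12.55
eef_pos: [0.5767, -0.0342, 0.1357]
orientation: [-0.004, 0.755, 0.656, -0.004]
wrist_force: [-8.8, 2.5, -1.0]
width: 0.0218
gripper_force: 59.8
```

Emit:
apply_moves --commands '[{"x": 0.0014, "y": -0.0002, "z": 0, "ax": 0, "ay": 0, "az": 0, "gripper": -1}]'

```text
t: 12.65
eef_pos: [0.578, -0.0345, 0.1356]
orientation: [-0.004, 0.755, 0.656, -0.004]
wrist_force: [-7.7, 1.2, -0.9]
width: 0.0213
gripper_force: 59.8
```

Emit:
apply_moves --commands '[{"x": -0.004, "y": 0.0006, "z": 0, "ax": 0, "ay": 0, "az": 0, "gripper": -1}, {"x": -0.003, "y": 0.0004, "z": 0.002, "ax": 0, "ay": 0, "az": 0, "gripper": -1}, {"x": 0, "y": 0, "z": 0.007, "ax": 0, "ay": 0, "az": 0, "gripper": -1}, {"x": 0, "y": 0, "z": 0.006, "ax": 0, "ay": 0, "az": 0, "gripper": -1}, {"x": -0.003, "y": 0.0004, "z": 0, "ax": 0, "ay": 0, "az": 0, "gripper": -1}, {"x": -0.005, "y": 0.0007, "z": 0, "ax": 0, "ay": 0, "az": 0, "gripper": -1}, {"x": -0.005, "y": 0.0007, "z": 0, "ax": 0, "ay": 0, "az": 0, "gripper": -1}, {"x": -0.003, "y": 0.0004, "z": 0, "ax": 0, "ay": 0, "az": 0, "gripper": -1}, {"x": 0, "y": 0, "z": 0, "ax": 0, "ay": 0, "az": 0, "gripper": -1}, {"x": 0, "y": 0, "z": 0, "ax": 0, "ay": 0, "az": 0, "gripper": -1}]'

```text
t: 13.65
eef_pos: [0.5597, -0.032, 0.1526]
orientation: [0.0, 0.755, 0.655, 0.0]
wrist_force: [0.2, 0.3, -1.1]
width: 0.0219
gripper_force: 59.8
```

Emit:
apply_moves --commands '[{"x": 0, "y": 0, "z": -0.004, "ax": 0, "ay": 0, "az": 0, "gripper": -1}, {"x": 0, "y": 0, "z": -0.004, "ax": 0, "ay": 0, "az": 0, "gripper": -1}, {"x": 0, "y": 0, "z": -0.002, "ax": 0, "ay": 0, "az": 0, "gripper": -1}, {"x": 0, "y": 0, "z": -0.002, "ax": 0, "ay": 0, "az": 0, "gripper": -1}]'

```text
t: 14.05
eef_pos: [0.5596, -0.0319, 0.1401]
orientation: [-0.0, 0.755, 0.655, -0.0]
wrist_force: [0.0, 0.2, -0.7]
width: 0.0214
gripper_force: 59.8
```

Emit:
apply_moves --commands '[{"x": 0, "y": 0, "z": -0.002, "ax": 0, "ay": 0, "az": 0, "gripper": -1}, {"x": 0, "y": 0, "z": -0.001, "ax": 0, "ay": 0, "az": 0, "gripper": -1}, {"x": 0.0015, "y": -0.0002, "z": 0, "ax": 0, "ay": 0, "az": 0, "gripper": -1}, {"x": 0.0015, "y": -0.0002, "z": 0, "ax": 0, "ay": 0, "az": 0, "gripper": -1}]'

```text
t: 14.45
eef_pos: [0.5617, -0.0322, 0.1374]
orientation: [-0.001, 0.755, 0.655, -0.001]
wrist_force: [-3.3, 0.8, 1.6]
width: 0.0217
gripper_force: 59.8
```

Emit:
apply_moves --commands '[{"x": 0.0013, "y": -0.0002, "z": 0, "ax": 0, "ay": 0, "az": 0, "gripper": -1}, {"x": 0.0013, "y": -0.0002, "z": 0, "ax": 0, "ay": 0, "az": 0, "gripper": -1}, {"x": 0.0013, "y": -0.0002, "z": 0, "ax": 0, "ay": 0, "az": 0, "gripper": -1}]'

```text
t: 14.75
eef_pos: [0.5637, -0.0325, 0.137]
orientation: [-0.002, 0.755, 0.655, -0.003]
wrist_force: [-6.9, 1.2, 2.3]
width: 0.0213
gripper_force: 59.8
```

Emit:
apply_moves --commands '[{"x": 0.0013, "y": -0.0002, "z": 0, "ax": 0, "ay": 0, "az": 0, "gripper": -1}, {"x": 0.0013, "y": -0.0002, "z": 0, "ax": 0, "ay": 0, "az": 0, "gripper": -1}, {"x": 0.0013, "y": -0.0002, "z": 0, "ax": 0, "ay": 0, "az": 0, "gripper": -1}]'

```text
t: 15.05
eef_pos: [0.5673, -0.033, 0.137]
orientation: [-0.002, 0.755, 0.656, -0.003]
wrist_force: [-8.1, 0.9, 1.7]
width: 0.0216
gripper_force: 59.8
```

Emit:
apply_moves --commands '[{"x": 0.0013, "y": -0.0002, "z": 0, "ax": 0, "ay": 0, "az": 0, "gripper": -1}, {"x": 0.0013, "y": -0.0002, "z": 0, "ax": 0, "ay": 0, "az": 0, "gripper": -1}, {"x": 0.0013, "y": -0.0002, "z": 0, "ax": 0, "ay": 0, "az": 0, "gripper": -1}]'

```text
t: 15.35
eef_pos: [0.5709, -0.0335, 0.1367]
orientation: [-0.003, 0.755, 0.656, -0.003]
wrist_force: [-8.2, 1.4, 2.6]
width: 0.0215
gripper_force: 59.8
```

Emit:
apply_moves --commands '[{"x": 0.0013, "y": -0.0002, "z": 0, "ax": 0, "ay": 0, "az": 0, "gripper": -1}, {"x": 0.0013, "y": -0.0002, "z": 0, "ax": 0, "ay": 0, "az": 0, "gripper": -1}, {"x": 0.0013, "y": -0.0002, "z": 0, "ax": 0, "ay": 0, "az": 0, "gripper": -1}]'

```text
t: 15.65
eef_pos: [0.5741, -0.034, 0.1362]
orientation: [-0.003, 0.755, 0.656, -0.004]
wrist_force: [-7.9, 0.9, 0.3]
width: 0.0217
gripper_force: 59.8
```

Emit:
apply_moves --commands '[{"x": 0.0013, "y": -0.0002, "z": 0, "ax": 0, "ay": 0, "az": 0, "gripper": -1}, {"x": 0.0013, "y": -0.0002, "z": 0, "ax": 0, "ay": 0, "az": 0, "gripper": -1}]'

```text
t: 15.85
eef_pos: [0.576, -0.0343, 0.1357]
orientation: [-0.004, 0.755, 0.656, -0.004]
wrist_force: [-9.1, 2.3, -1.2]
width: 0.0219
gripper_force: 59.8
```

Emit:
apply_moves --commands '[{"x": 0.0014, "y": -0.0002, "z": 0, "ax": 0, "ay": 0, "az": 0, "gripper": -1}]'

```text
t: 15.95
eef_pos: [0.5769, -0.0345, 0.1355]
orientation: [-0.004, 0.755, 0.656, -0.005]
wrist_force: [-9.3, 1.7, -1.8]
width: 0.0217
gripper_force: 59.8
```

Run:
```python
import numpy as np
from station import bot
from h import *
e=[]
for i in range(4):
    im=bot.read_camera("side")["image"][:,:,::-1];o=bot.observe();e.append(np.r_[o["eef_pos"],o["wrist_force"]])
    print(o["eef_pos"].round(4),o["wrist_force"].round(2))
cv2.imwrite("pics/v3_side.png",im)
a=cv2.imread("pics/side0.png");x,y,w,h=175,160,80,75
k=lambda i:cv2.resize(i[y:y+h,x:x+w],None,fx=5,fy=5,interpolation=cv2.INTER_CUBIC)
cv2.imwrite("pics/v3.png",np.hstack([k(a),k(im)]))
```

```text
[ 0.5771 -0.0345  0.1354] [-7.77  1.24 -0.37]
[ 0.5771 -0.0345  0.1354] [-9.01  1.49 -0.21]
[ 0.5771 -0.0345  0.1354] [-8.53  1.93 -1.51]
[ 0.577  -0.0345  0.1354] [-9.2   2.19 -1.25]
```

View pics/v3.png

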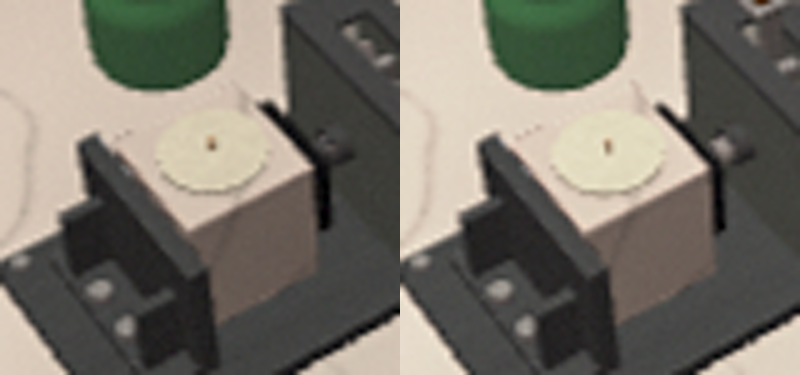

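The side view shows the block against the fence (crop 600,230) with the shoe on it (715,165). The push has risen from about 7.4 N to 8.7 N at the end of the stroke, so pressure has begun. One more tooth should give about 25 N.

Emit:
apply_moves --commands '[{"x": -0.004, "y": 0.0006, "z": 0, "ax": 0, "ay": 0, "az": 0, "gripper": -1}, {"x": -0.003, "y": 0.0004, "z": 0.002, "ax": 0, "ay": 0, "az": 0, "gripper": -1}, {"x": 0, "y": 0, "z": 0.007, "ax": 0, "ay": 0, "az": 0, "gripper": -1}, {"x": 0, "y": 0, "z": 0.006, "ax": 0, "ay": 0, "az": 0, "gripper": -1}, {"x": -0.003, "y": 0.0004, "z": 0, "ax": 0, "ay": 0, "az": 0, "gripper": -1}, {"x": -0.005, "y": 0.0007, "z": 0, "ax": 0, "ay": 0, "az": 0, "gripper": -1}, {"x": -0.005, "y": 0.0007, "z": 0, "ax": 0, "ay": 0, "az": 0, "gripper": -1}, {"x": -0.0025, "y": 0.0004, "z": 0, "ax": 0, "ay": 0, "az": 0, "gripper": -1}, {"x": 0, "y": 0, "z": 0, "ax": 0, "ay": 0, "az": 0, "gripper": -1}, {"x": 0, "y": 0, "z": 0, "ax": 0, "ay": 0, "az": 0, "gripper": -1}]'

```text
t: 17.15
eef_pos: [0.5598, -0.0322, 0.1525]
orientation: [0.0, 0.755, 0.655, 0.0]
wrist_force: [-0.5, 0.2, -0.6]
width: 0.0216
gripper_force: 59.8
```

Emit:
apply_moves --commands '[{"x": 0, "y": 0, "z": -0.004, "ax": 0, "ay": 0, "az": 0, "gripper": -1}, {"x": 0, "y": 0, "z": -0.004, "ax": 0, "ay": 0, "az": 0, "gripper": -1}, {"x": 0, "y": 0, "z": -0.002, "ax": 0, "ay": 0, "az": 0, "gripper": -1}, {"x": 0, "y": 0, "z": -0.002, "ax": 0, "ay": 0, "az": 0, "gripper": -1}]'

```text
t: 17.55
eef_pos: [0.5597, -0.0321, 0.1401]
orientation: [-0.0, 0.755, 0.655, -0.0]
wrist_force: [-0.3, 0.2, -1.2]
width: 0.0219
gripper_force: 59.8
```

Emit:
apply_moves --commands '[{"x": 0, "y": 0, "z": -0.002, "ax": 0, "ay": 0, "az": 0, "gripper": -1}, {"x": 0, "y": 0, "z": -0.001, "ax": 0, "ay": 0, "az": 0, "gripper": -1}, {"x": 0.0015, "y": -0.0002, "z": 0, "ax": 0, "ay": 0, "az": 0, "gripper": -1}, {"x": 0.0015, "y": -0.0002, "z": 0, "ax": 0, "ay": 0, "az": 0, "gripper": -1}]'

```text
t: 17.95
eef_pos: [0.5607, -0.0323, 0.1371]
orientation: [-0.002, 0.755, 0.655, -0.002]
wrist_force: [-6.6, 1.3, 3.4]
width: 0.0217
gripper_force: 59.8
```

Emit:
apply_moves --commands '[{"x": 0.0013, "y": -0.0002, "z": 0, "ax": 0, "ay": 0, "az": 0, "gripper": -1}, {"x": 0.0013, "y": -0.0002, "z": 0, "ax": 0, "ay": 0, "az": 0, "gripper": -1}, {"x": 0.0013, "y": -0.0002, "z": 0, "ax": 0, "ay": 0, "az": 0, "gripper": -1}]'

```text
t: 18.25
eef_pos: [0.5631, -0.0326, 0.1369]
orientation: [-0.003, 0.755, 0.656, -0.003]
wrist_force: [-8.4, 0.8, 5.4]
width: 0.0223
gripper_force: 59.8
```

Emit:
apply_moves --commands '[{"x": 0.0013, "y": -0.0002, "z": 0, "ax": 0, "ay": 0, "az": 0, "gripper": -1}, {"x": 0.0013, "y": -0.0002, "z": 0, "ax": 0, "ay": 0, "az": 0, "gripper": -1}, {"x": 0.0013, "y": -0.0002, "z": 0, "ax": 0, "ay": 0, "az": 0, "gripper": -1}]'

```text
t: 18.55
eef_pos: [0.5666, -0.0331, 0.1369]
orientation: [-0.003, 0.755, 0.656, -0.004]
wrist_force: [-9.5, 1.2, 4.7]
width: 0.0217
gripper_force: 59.8
```

```bash
cat > f.py <<'E'
import numpy as np
from station import bot
e=[]
for i in range(5):
    bot.read_camera("side");o=bot.observe();e.append(np.r_[o["eef_pos"],o["wrist_force"]])
print(np.mean(e,0).round(4))
E
python3 f.py
```

```text
[ 0.5668 -0.0331  0.1369 -8.2226  1.4246  4.2855]
```

The push now reads about 8.3 N static and 9.5 N moving, which is inside the snug band. The estimate is about 25 N of shoe pressure, so I add a touch more and recheck.

Emit:
apply_moves --commands '[{"x": 0.0013, "y": -0.0002, "z": 0, "ax": 0, "ay": 0, "az": 0, "gripper": -1}, {"x": 0.0013, "y": -0.0002, "z": 0, "ax": 0, "ay": 0, "az": 0, "gripper": -1}]'

```text
t: 19.0
eef_pos: [0.569, -0.0335, 0.1368]
orientation: [-0.003, 0.755, 0.656, -0.004]
wrist_force: [-10.0, 1.8, 3.3]
width: 0.0215
gripper_force: 59.8
```

```bash
python3 f.py
```

```text
[ 0.5692 -0.0335  0.1368 -8.4777  1.4574  3.5065]
```

Moving 10 N, static 8.6 N: snug. I back off gently and lift straight out.

Emit:
apply_moves --commands '[{"x": -0.003, "y": 0.0004, "z": 0, "ax": 0, "ay": 0, "az": 0, "gripper": -1}, {"x": -0.0025, "y": 0.0004, "z": 0, "ax": 0, "ay": 0, "az": 0, "gripper": -1}, {"x": 0, "y": 0, "z": 0.003, "ax": 0, "ay": 0, "az": 0, "gripper": -1}, {"x": 0, "y": 0, "z": 0.006, "ax": 0, "ay": 0, "az": 0, "gripper": -1}, {"x": 0, "y": 0, "z": 0.01, "ax": 0, "ay": 0, "az": 0, "gripper": -1}, {"x": 0, "y": 0, "z": 0.02, "ax": 0, "ay": 0, "az": 0, "gripper": -1}, {"x": 0, "y": 0, "z": 0.027, "ax": 0, "ay": 0, "az": 0, "gripper": -1}, {"x": 0, "y": 0, "z": 0, "ax": 0, "ay": 0, "az": 0, "gripper": -1}, {"x": 0, "y": 0, "z": 0, "ax": 0, "ay": 0, "az": 0, "gripper": -1}]'

```text
t: 20.15
eef_pos: [0.5683, -0.0334, 0.2045]
orientation: [0.001, 0.755, 0.655, 0.001]
wrist_force: [0.3, -0.3, -1.6]
width: 0.022
gripper_force: 59.8
```

```bash
python3 f.py; python3 -c "
from station import bot;print(bot.observe()['orientation'])"
```

```text
[ 0.5672 -0.0335  0.2028 -0.1467  0.0147 -1.0428]
[-6.71847602e-04  7.55258857e-01  6.55425984e-01 -6.21868368e-04]
```

Emit:
apply_moves --commands '[{"x": -0.007, "y": 0.0315, "z": 0, "ax": 0, "ay": 0, "az": -1.35, "gripper": -1}, {"x": -0.007, "y": 0.0315, "z": 0, "ax": 0, "ay": 0, "az": -1.35, "gripper": -1}, {"x": -0.007, "y": 0.0315, "z": 0, "ax": 0, "ay": 0, "az": -1.35, "gripper": -1}, {"x": -0.007, "y": 0.0315, "z": 0, "ax": 0, "ay": 0, "az": -1.35, "gripper": -1}, {"x": -0.007, "y": 0.0315, "z": 0, "ax": 0, "ay": 0, "az": -1.35, "gripper": -1}, {"x": -0.007, "y": 0.0315, "z": 0, "ax": 0, "ay": 0, "az": -1.35, "gripper": -1}, {"x": -0.007, "y": 0.0315, "z": 0, "ax": 0, "ay": 0, "az": -1.35, "gripper": -1}, {"x": -0.007, "y": 0.0315, "z": 0, "ax": 0, "ay": 0, "az": -1.35, "gripper": -1}, {"x": -0.007, "y": 0.0315, "z": 0, "ax": 0, "ay": 0, "az": -1.35, "gripper": -1}, {"x": -0.007, "y": 0.0315, "z": 0, "ax": 0, "ay": 0, "az": -1.35, "gripper": -1}]'

```text
t: 21.4
eef_pos: [0.4971, 0.2827, 0.2029]
orientation: [-0.0, 0.827, 0.562, -0.001]
wrist_force: [0.5, 0.0, -0.8]
width: 0.0217
gripper_force: 59.8
```

Emit:
apply_moves --commands '[{"x": 0, "y": 0, "z": -0.04, "ax": 0, "ay": 0, "az": 0, "gripper": -1}, {"x": 0, "y": 0, "z": -0.04, "ax": 0, "ay": 0, "az": 0, "gripper": -1}, {"x": 0, "y": 0, "z": -0.01, "ax": 0, "ay": 0, "az": 0, "gripper": -1}, {"x": 0, "y": 0, "z": 0, "ax": 0, "ay": 0, "az": 0, "gripper": -1}, {"x": 0, "y": 0, "z": 0, "ax": 0, "ay": 0, "az": 0, "gripper": -1}]'

```text
t: 21.9
eef_pos: [0.4987, 0.2823, 0.1148]
orientation: [-0.0, 0.827, 0.562, 0.001]
wrist_force: [-0.1, -0.8, -0.9]
width: 0.0214
gripper_force: 59.8
```

```bash
python3 f.py
python3 - <<'E'
from station import bot
from h import *
o=bot.observe();q=o["orientation"];M=R.from_quat([q[1],q[2],q[3],q[0]]).as_matrix();print(np.degrees(np.arctan2(M[1,1],M[0,1])),M[:,2].round(4))
im=bot.read_camera("side")["image"][:,:,::-1]
k=lambda i,x,y:cv2.resize(i[y:y+70,x:x+50],None,fx=8,fy=8,interpolation=cv2.INTER_CUBIC)
A=k(im,122,245);B=k(im,200,155)
p=np.load("poses.npz")["stand"]
L=np.array([(5,8,46),(5,-8,46),(-5,-8,46),(-5,8,46)])/1000
A2=cv2.polylines(A,[((proj("side",place(p,L))-[122,245]+.5)*8).astype(np.int32)],True,(0,255,0),1)
cv2.imwrite("pics/v4.png",np.hstack([A,B]))
E
```

```text
[ 0.4989  0.2823  0.1153 -0.2612  0.1655 -0.929 ]
-21.622479591233773 [ 0.0024  0.0011 -1.    ]
```

View pics/v4.png

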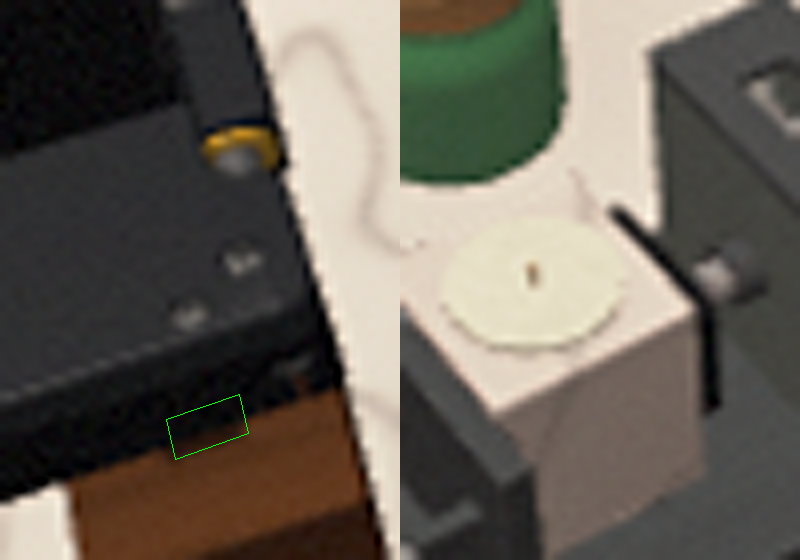

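The gripper hides the hole (green box at 205,427), while the block stands upright against the fence with the shoe on it (crop 705,300). I return to the recorded grasp position and descend by force.

Emit:
apply_moves --commands '[{"x": -0.0014, "y": -0.0008, "z": 0, "ax": 0, "ay": 0, "az": 0, "gripper": -1}, {"x": 0, "y": 0, "z": -0.005, "ax": 0, "ay": 0, "az": 0, "gripper": -1}, {"x": 0, "y": 0, "z": -0.004, "ax": 0, "ay": 0, "az": 0, "gripper": -1}, {"x": 0, "y": 0, "z": -0.003, "ax": 0, "ay": 0, "az": 0, "gripper": -1}]'

```text
t: 22.6
eef_pos: [0.4961, 0.2807, 0.1009]
orientation: [-0.0, 0.827, 0.562, -0.0]
wrist_force: [-0.6, 0.0, -1.3]
width: 0.0214
gripper_force: 59.8
```

Emit:
apply_moves --commands '[{"x": 0, "y": 0, "z": -0.003, "ax": 0, "ay": 0, "az": 0, "gripper": -1}, {"x": 0, "y": 0, "z": 0, "ax": 0, "ay": 0, "az": 0, "gripper": -1}, {"x": 0, "y": 0, "z": 0, "ax": 0, "ay": 0, "az": 0, "gripper": -1}]'

```text
t: 22.9
eef_pos: [0.4963, 0.2809, 0.0984]
orientation: [-0.0, 0.827, 0.562, -0.0]
wrist_force: [-0.6, 0.4, -0.5]
width: 0.0221
gripper_force: 59.8
```

Emit:
apply_moves --commands '[{"x": 0.0008, "y": 0.0004, "z": -0.008, "ax": 0, "ay": 0, "az": 0, "gripper": -1}, {"x": 0, "y": 0, "z": -0.008, "ax": 0, "ay": 0, "az": 0, "gripper": -1}, {"x": 0, "y": 0, "z": -0.008, "ax": 0, "ay": 0, "az": 0, "gripper": -1}, {"x": 0, "y": 0, "z": -0.008, "ax": 0, "ay": 0, "az": 0, "gripper": -1}, {"x": 0, "y": 0, "z": 0, "ax": 0, "ay": 0, "az": 0, "gripper": -1}, {"x": 0, "y": 0, "z": 0, "ax": 0, "ay": 0, "az": 0, "gripper": -1}]'

```text
t: 23.5
eef_pos: [0.497, 0.2813, 0.0662]
orientation: [-0.0, 0.827, 0.562, -0.0]
wrist_force: [-1.1, -0.3, -1.1]
width: 0.0214
gripper_force: 59.8
```

Emit:
apply_moves --commands '[{"x": 0, "y": 0, "z": -0.002, "ax": 0, "ay": 0, "az": 0, "gripper": -1}, {"x": 0, "y": 0, "z": -0.001, "ax": 0, "ay": 0, "az": 0, "gripper": -1}, {"x": 0, "y": 0, "z": 0, "ax": 0, "ay": 0, "az": 0, "gripper": -1}, {"x": 0, "y": 0, "z": 0, "ax": 0, "ay": 0, "az": 0, "gripper": -1}]'

```text
t: 23.9
eef_pos: [0.4972, 0.2813, 0.0637]
orientation: [0.0, 0.827, 0.562, 0.0]
wrist_force: [-0.8, -1.0, 0.2]
width: 0.0219
gripper_force: 59.8
```

Emit:
apply_moves --commands '[{"x": 0, "y": 0, "z": 0, "ax": 0, "ay": 0, "az": 0, "gripper": 0.2}, {"x": 0, "y": 0, "z": 0, "ax": 0, "ay": 0, "az": 0, "gripper": 0.2}, {"x": 0, "y": 0, "z": 0, "ax": 0, "ay": 0, "az": 0, "gripper": 0.2}, {"x": 0, "y": 0, "z": 0, "ax": 0, "ay": 0, "az": 0, "gripper": 0.2}, {"x": 0, "y": 0, "z": 0, "ax": 0, "ay": 0, "az": 0, "gripper": 0.2}, {"x": 0, "y": 0, "z": 0, "ax": 0, "ay": 0, "az": 0, "gripper": 0.2}]'

```text
t: 24.5
eef_pos: [0.4972, 0.2812, 0.0636]
orientation: [0.0, 0.827, 0.562, 0.0]
wrist_force: [-1.1, 0.2, -0.1]
width: 0.0511
gripper_force: 0.0
```

Emit:
apply_moves --commands '[{"x": 0, "y": 0, "z": 0.02, "ax": 0, "ay": 0, "az": 0, "gripper": 0.2}, {"x": 0, "y": 0, "z": 0.03, "ax": 0, "ay": 0, "az": 0, "gripper": 0.2}, {"x": 0, "y": 0, "z": 0.04, "ax": 0, "ay": 0, "az": 0, "gripper": 0.2}, {"x": 0, "y": 0, "z": 0.04, "ax": 0, "ay": 0, "az": 0, "gripper": 0.2}, {"x": 0, "y": 0, "z": 0.04, "ax": 0, "ay": 0, "az": 0, "gripper": 0.2}, {"x": 0, "y": -0.04, "z": 0.03, "ax": 0, "ay": 0, "az": 0, "gripper": 0.2}, {"x": 0, "y": -0.04, "z": 0, "ax": 0, "ay": 0, "az": 0, "gripper": 0.2}, {"x": 0, "y": -0.04, "z": 0, "ax": 0, "ay": 0, "az": 0, "gripper": 0.2}, {"x": 0, "y": 0, "z": 0, "ax": 0, "ay": 0, "az": 0, "gripper": 0.2}, {"x": 0, "y": 0, "z": 0, "ax": 0, "ay": 0, "az": 0, "gripper": 0.2}]'

```text
t: 25.5
eef_pos: [0.4972, 0.1604, 0.2637]
orientation: [0.0, 0.828, 0.561, 0.0]
wrist_force: [-1.2, 0.1, -0.6]
width: 0.0523
gripper_force: 0.0
```

Run:
```python
from station import bot
from h import *
p=np.load("poses.npz")["stand"];cr=np.load("poses.npz")["cradle"]
im={n:bot.read_camera(n)["image"][:,:,::-1] for n in("side","top")}
for n in im:
    a=cv2.imread(f"pics/{n}0.png").astype(int);q=proj(n,place(p,[[0,0,.08]]))[0].astype(int)
    s=np.s_[q[1]-32:q[1]+32,q[0]-28:q[0]+28];print(n,np.abs(a[s]-im[n][s]).mean(),np.abs(a[s]-im[n][s]).max())
x,y=118,262
k=lambda i:cv2.resize(i[y:y+72,x:x+60],None,fx=6,fy=6,interpolation=cv2.INTER_CUBIC)
cv2.imwrite("pics/v5.png",np.hstack([k(cv2.imread("pics/side0.png")),k(im["side"])]))
```

```text
side 12.027436755952381 224
top 91.75641741071429 184
```

View pics/v5.png

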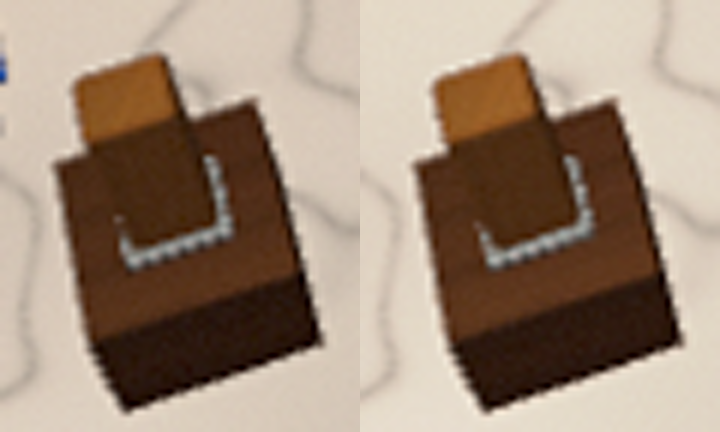

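The spoon sits in the stand just as at the start (collar at 540,250). The blue look-alike at the left edge seems to have moved, so I check it.

Run:
```python
from station import bot
import cv2,numpy as np
for f in("pics/side0.png","pics/v1_side.png","pics/v3_side.png",None):
    im=(bot.read_camera("side")["image"][:,:,::-1] if f is None else cv2.imread(f)).astype(int)
    m=(im[...,0]>im[...,2]+60)&(im[...,0]>90);v,u=np.nonzero(m);print(f,len(u),u.mean() if len(u) else 0,v.mean() if len(v) else 0,(u.min(),u.max(),v.min(),v.max()) if len(u) else 0)
```

```text
pics/side0.png 212 102.84905660377359 259.4622641509434 (np.int64(92), np.int64(118), np.int64(246), np.int64(280))
pics/v1_side.png 441 105.76190476190476 249.92743764172334 (np.int64(96), np.int64(114), np.int64(231), np.int64(277))
pics/v3_side.png 443 105.72686230248307 249.91873589164786 (np.int64(96), np.int64(114), np.int64(231), np.int64(277))
None 442 105.75113122171946 249.94796380090497 (np.int64(96), np.int64(114), np.int64(231), np.int64(277))
```

The blue look-alike had already settled differently before any contact nearby. It has stayed put since, and it isn't one of the listed bystanders. I hand in now.

```bash
python3 -c "
from station import bot
print(bot.hand_in())"
```

```text
the job is handed in; nothing more can be done
None
```

I handed the job in with the block held against the fence and the spoon back in its stand and released. From the push force I estimate about 25 N of shoe pressure. The hand-in gave no verdict, and the blue look-alike changed position early in the run (cause not confirmed; it isn't a listed bystander).

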